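Roll the hexagonal pencil pot to its bare side

TASK

The hexagonal wooden pencil pot lying on the cork mat still has one bare, unpainted side. Roll it over on the mat, one side at a time and letting it settle flat on each side, until the bare side is uppermost, ready to be painted. Do not lift the pot off the mat or disturb the other things on the table; leave it lying flat and still on the mat.

Things in the scene. Friction and masses are not known exactly. Their poses are not given: they have to be found in the camera images.
- pot: hollow hexagonal wooden pencil pot, about 150 g, lying on one of its six flat sides on the cork mat. 80 mm across flats (its top is 80 mm above the mat), 92 mm across corners, sides 46 mm wide, 105 mm long, walls 6 mm. Origin on the hexagon's axis at mid-length, 40 mm above the mat as it lies. x: along the axis towards the open mouth. z: square out of the bare side.
- bare_side (a point): centre of the outer face of the pot's one bare wooden side, 40 mm from the axis. The other five are painted with a tulip, one ground colour each: looking into the mouth and going round anticlockwise, the sides are bare, yellow, red, blue, green, purple. At the start red is on top, so bare is two sides away, beyond yellow, facing partly down.
- mouth (a point): centre of the pot's open mouth, on the axis 52.5 mm from the origin. A fingertip laid on an upper sloping side (66 mm above the mat is good) and moved forward and up, round the lower far edge as the side rises, tips the pot over that edge; past 30 degrees it drops by itself onto the next side and stays, its axis 46 mm on. Rubbery fingers pushing it level only slide it along.
- mat: cork mat fixed to the table, 360 mm (its x) by 500 mm (its y), 4 mm thick: its top is 4 mm above the table. Origin at the centre of its underside. It does not slip.
- finished_pot: a second, finished hexagonal pencil pot, painted on all six sides, standing upright on its bottom (105 mm tall, 80 mm across the flats); origin at the centre of its underside. loose; must be left where it is
- jar_red: red paint jar, 68 mm across and 75 mm tall, two brushes standing in it up to 190 mm high; origin at the centre of its underside. loose; must be left where it is
- jar_blue: dark blue paint jar, 68 mm across and 75 mm tall, one brush standing in it up to 190 mm high; origin at the centre of its underside. loose; must be left where it is
- jar_yellow: yellow paint jar, 62 mm across and 68 mm tall, one brush standing in it up to 185 mm high; origin at the centre of its underside. loose; must be left where it is
- awl_long: marbling awl, wooden handle 100 mm long and 24 mm thick, steel point 85 mm long towards its +x; origin under the middle of the handle. loose; must be left where it is
- awl_short: a second marbling awl of the same size, point towards its +x; origin under the middle of the handle. loose; must be left where it is

How it is judged:
By the outcome, as a careful person would: the job done as asked, in the order asked, and still so for the second after the job is handed in, with the robot touching nothing.
It also fails if it takes over 40 s, if anything falls off the work surface, if the arm or the gripper's body presses on something with over 40 N, if the wrist force passes 120 N, or if a joint passes its speed limit or range.

ROBOT

A 6-joint arm with a two-finger parallel gripper is mounted at the origin on the work surface. World frame = base frame: x ahead of the robot, y to its left, z up, the work surface at z = 0. Lengths are in m, angles in rad, forces in N, time in s.
With the tool pointing down it reaches from about 0.4 to 0.825 m from the base axis. Payload 7 kg.
Tool frame: the origin (TCP) lies on the mounting face of the last link; the fingertips stand 178 mm ahead of it and the grasp point (between the pads) lies arm.grip_depth ahead of it (arm.grip_depth is the distance from the TCP to the grasp point, in m); z points along the fingers, y is the direction in which the jaws open and shut (so a half turn about z gives the same grasp; the last joint's range is limited). The gripper opens to 88 mm and grips with 3 to 60 N. Pads are 19 mm wide; open, the fingers measure 130 mm over their backs; the gripper's body (78 mm by 193 mm) begins 47 mm behind the grasp point.
Start: joints at [-0.834, 0.359, 0.012, 0, -1.224, -0.288], TCP at [0.293, -0.608, 0.405] pointing down, gripper open.
Joint ranges: [-3.07, 3.07], [-1.43, 2.12], [-1.02, 1.25], [-3.03, 1.67], [-3.05, -0], [-3.03, 3.03]. Speed limits (rad/s): [2.39, 2.39, 3.01, 3.14, 3.14, 3.14].

INTERFACE

Orientations are given as [roll, pitch, yaw] about the fixed x, y, z axes, in that order (R = Rz(yaw) Ry(pitch) Rx(roll)).
In Python, from station import arm gives the robot as it stands.
- The arm moves only by the tool carry_out, never from a script. Its argument "targets" is a list that holds one entry, the list of rows, each a list of 7 numbers: the turn, a rotation vector about the tool's x, y, z in units of 8 degrees (1.0 is 8 degrees), then the shift along the tool's x, y, z in units of 2.5 cm (1.0 is 2.5 cm), then the opening, from -1 (shut) to 1 (fully open). A call has 1 to 20 rows; each row shifts and turns the commanded pose from where the row before left it, along the tool's axes as they then stand; what a row does not reach is not made up. A row lasts 1/8 s, in which the tool goes at most 62.5 mm and 10.7 degrees, less where a joint would pass 70% of its speed; a pose out of reach is approached as far as the arm can. A call with a number of a shift or a turn outside -1 to 1 is refused whole. A call with a gripper value outside its range is refused whole. The fingers move at their own pace and stop on an object; "squeeze" is the grip in N (left out, the last holds). Time passes only in rows, so rows that do not move let the fingers close. It gives the time, the measured TCP pose, the force and the opening at its end, in the units of the state.
- arm.get_state(): the state, without advancing time (a new reading comes with each control period).
- arm.grab_frame(name): name is "side" or "top"; returns (picture, depth): 480x640x3 uint8, red, green, blue; 480x640 float32, m along the optical axis (not along the pixel's ray), 0 where there is no reading.
- arm.camera_model(name): a dict with "camera_matrix" (3x3 intrinsics, pixels), "distortion" ([k1, k2, p1, p2, k3] as OpenCV has them; the pictures are not rectified), "world_from_camera" (4x4, takes a point from camera to world coordinates). Camera axes: x right, y down, z forward; pixel columns grow to the right and rows downward; lengths in m; the calibration is good to about 2 mm. A picture is of the moment at which its call begins. camera_model takes no time and is no camera call.
- arm.job_done(): hands the job in, once; it reports no verdict.
Trained networks look in the newest picture that a camera, given by its name, has taken for a name from the list of things; names that differ only in an ending like _2 or _b are one class to them, and where a whole thing is asked for, a point or a joint stands for the part that bears it (a point fixed in the world has none). Each returns a list of dicts, best first, with "conf" (0 to 1); they miss things now and then, are a little off and sometimes report something else, mostly with a low value. They report only what shows in the picture. A call takes as long as a camera call.
- arm.spot_in(camera, query): "point" ([row, column] in pixels, amid what is visible of it).
- arm.landmark_of(camera, query): "point" ([row, column] in pixels: a listed point, or the origin of a listed thing).
The state is a dict: "t": time; "q": joint angles; "qd": joint speeds; "joint_efforts": joint torques, N m; "eef_pos": TCP position; "ee_rot": TCP orientation; "force": force on the tool from outside, world axes, zero at the start; "moment": the same for the moment, N m; "width": finger opening in m.
Only numpy, scipy, OpenCV 4.12 (cv2) and the standard library are available. Lean on these libraries where they do the work, as an engineer would, in place of code of your own. Each camera call takes 0.05 s, during which the arm holds its last target.

## Working session

There is one attempt and no reset: what is moved stays moved. The work goes in short steps, Python scripts to look and compute and a tool call to move; the robot and the scene stay as the last step left them, time stands still between calls to the robot, and variables do not carry over. Pictures are saved under pics/ and viewed, and the job is handed in when it is done.

Besides the shell and the picture viewer there is one more tool, called after "Call:" as name(argument=value, ...) on one line, values as JSON. carry_out: Moves the arm, as the interface text tells. Its arguments: {"type":"object","properties":{"targets":{"type":"array"},"squeeze":{"type":"number"}},"required":["targets"]}

```bash
ls; mkdir -p pics
cat > h.py <<'E'
import numpy as np,cv2
from station import arm
from scipy.spatial.transform import Rotation as R
def px2w(name,depth,rc,z=None):
    m=arm.camera_model(name);K=np.array(m["camera_matrix"]);D=np.array(m["distortion"],float);T=np.array(m["world_from_camera"])
    r,c=rc
    u=cv2.undistortPoints(np.array([[[c,r]]],float),K,D)[0,0]
    ray=np.array([u[0],u[1],1.])
    if z is None:
        d=depth[int(round(r)),int(round(c))]
    else:
        d=(z-T[2,3])/(T[:3,:3]@ray)[2]
    return T[:3,:3]@(ray*d)+T[:3,3]
def proj(name,P):
    m=arm.camera_model(name);K=np.array(m["camera_matrix"]);D=np.array(m["distortion"],float);T=np.linalg.inv(np.array(m["world_from_camera"]))
    p,_=cv2.projectPoints(np.atleast_2d(P).astype(float),cv2.Rodrigues(T[:3,:3])[0],T[:3,3],K,D);return p[:,0]
def cloud(name,depth):
    m=arm.camera_model(name);K=np.array(m["camera_matrix"]);D=np.array(m["distortion"],float);T=np.array(m["world_from_camera"])
    g=np.stack(np.meshgrid(np.arange(640),np.arange(480)),-1).reshape(-1,1,2).astype(float)
    u=cv2.undistortPoints(g,K,D)[:,0];d=depth.reshape(-1,1)
    return (np.hstack([u,np.ones((len(u),1))])*d@T[:3,:3].T+T[:3,3]).reshape(480,640,3)
E
python3 - <<'E'
from h import *
for n in ("side","top"):
    p,d=arm.grab_frame(n); cv2.imwrite(f"pics/{n}0.png",p[:,:,::-1]); np.save(f"{n}0.npy",d)
    print(n,np.round(arm.camera_model(n)["world_from_camera"],3).tolist())
    for q in ("pot","mouth","bare_side","mat","finished_pot","jar_red","jar_blue","jar_yellow","awl_long"):
        print(q,[(np.round(x["point"]).tolist(),round(x["conf"],2)) for x in arm.landmark_of(n,q)[:3]])
print(arm.get_state(), arm.grip_depth)
E
```

```text
pics
side [[-0.999, -0.041, 0.026, 0.471], [-0.048, 0.753, -0.656, 0.748], [0.007, -0.656, -0.755, 0.868], [0.0, 0.0, 0.0, 1.0]]
pot [([220.0, 280.0], 0.94)]
mouth [([212.0, 302.0], 0.63)]
bare_side []
mat [([253.0, 277.0], 0.6)]
finished_pot [([145.0, 297.0], 0.74)]
jar_red [([426.0, 342.0], 0.75), ([253.0, 277.0], 0.22)]
jar_blue [([196.0, 384.0], 0.75), ([423.0, 266.0], 0.68)]
jar_yellow [([427.0, 204.0], 0.7), ([211.0, 302.0], 0.62)]
awl_long [([198.0, 384.0], 0.92)]
top [[-0.011, -0.996, 0.09, 0.419], [-1.0, 0.01, -0.015, 0.021], [0.014, -0.09, -0.996, 1.103], [0.0, 0.0, 0.0, 1.0]]
pot [([224.0, 335.0], 0.92), ([230.0, 469.0], 0.75), ([211.0, 344.0], 0.74)]
mouth [([235.0, 348.0], 0.91), ([187.0, 142.0], 0.43)]
bare_side [([211.0, 345.0], 0.78)]
mat [([223.0, 311.0], 0.91)]
finished_pot [([229.0, 468.0], 0.62)]
jar_red [([286.0, 148.0], 0.73)]
jar_blue [([234.0, 145.0], 0.9)]
jar_yellow []
awl_long [([324.0, 387.0], 0.67)]
{'t': 1.0, 'q': array([-8.33939303e-01,  3.58551877e-01,  1.19087704e-02,  8.66466374e-06,
       -1.22412145e+00, -2.88097714e-01]), 'qd': array([ 8.72796527e-04, -5.84352405e-04, -1.12819251e-03, -3.80475308e-04,
        3.49256710e-04,  5.14129228e-05]), 'joint_efforts': array([-3.36956284e-03, -5.82389760e+01,  2.93299484e+01,  7.00277343e+00,
        1.24081669e-02, -9.98389510e-06]), 'eef_pos': array([ 0.29281189, -0.60814825,  0.40469777]), 'ee_rot': array([-3.14155987e+00,  1.21467794e-06, -2.69283040e+00]), 'force': array([-0.4164545 , -0.24207586,  0.81057123]), 'moment': array([-0.00667868,  0.00340746, -0.01477779]), 'width': 0.08751416193433292} 0.1593
```

View pics/side0.png

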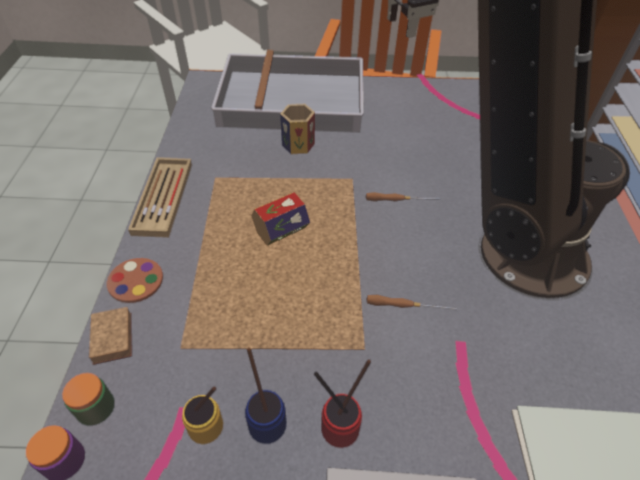

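View pics/top0.png

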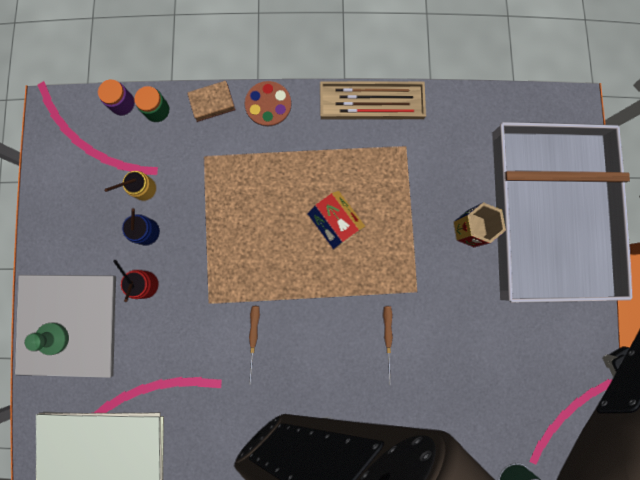

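Side: pot at about (220,280), its mouth facing right. Top: red is uppermost at (220,335), yellow shows at upper right and blue at lower left. The pot therefore has to roll towards blue, which is lower left in the top picture. I'll measure its pose next.

```bash
python3 - <<'E'
from h import *
P={}
for n in ("top","side"):
    d=np.load(f"{n}0.npy");C=cloud(n,d);im=cv2.imread(f"pics/{n}0.png")
    m=(C[...,2]>0.078)&(C[...,2]<0.09)&(abs(C[...,0]-0.45)<.2)&(abs(C[...,1])<.15)&(d>0)
    k,l,s,_=cv2.connectedComponentsWithStats(m.astype(np.uint8))
    i=1+np.argmax(s[1:,4]);q=C[l==i]
    r=cv2.minAreaRect((q[:,:2]*1000).astype(np.float32));print(n,s[i],r,q[:,2].mean(),q.mean(0))
    m=(C[...,2]>0.02)&(C[...,2]<0.15)&(abs(C[...,0]-0.45)<.25)&(abs(C[...,1])<.15)
    print(cv2.boxPoints(r).round(1).tolist())
d=np.load("top0.npy")
for nm,rc,z in(("mouth",(235,348),.044),("pot",(224,335),.044),("mat",(223,311),.004),("fin",(229,468),0),("awl1",(324,387),.01),):
    print(nm,px2w("top",d,rc,z).round(3))
for rc in [(157,204),(147,407),(292,416),(302,209)]: print(px2w("top",d,rc,.004).round(3))
E
python3 - <<'E'
import cv2
for n,(r,c) in(("top",(220,335)),("side",(220,280))):
    im=cv2.imread(f"pics/{n}0.png")[r-50:r+50,c-65:c+65];cv2.imwrite(f"pics/{n}0z.png",cv2.resize(im,None,fx=6,fy=6,interpolation=2))
E
```

```text
top [ 314  193   47   50 1112] ((577.8975219726562, -41.42829895019531), (105.57222747802734, 58.17504119873047), 36.67030715942383) 0.08443407512582644 [ 0.57765184 -0.0414542   0.08443408]
[[518.2000122070312, -49.599998474121094], [552.9000244140625, -96.30000305175781], [637.5999755859375, -33.20000076293945], [602.9000244140625, 13.399999618530273]]
side [254 192  52  33 838] ((579.759765625, -40.20893859863281), (106.8261947631836, 58.774024963378906), 34.96977615356445) 0.08357636328135654 [ 0.58002709 -0.03787885  0.08357636]
[[519.0999755859375, -46.70000076293945], [552.7999877929688, -94.9000015258789], [640.4000244140625, -33.70000076293945], [606.7000122070312, 14.5]]
mouth [ 0.543 -0.069  0.044]
pot [ 0.569 -0.039  0.044]
mat [0.577 0.016 0.004]
fin [ 0.56  -0.369  0.   ]
awl1 [ 0.334 -0.161  0.01 ]
[0.744 0.278 0.004]
[ 0.766 -0.223  0.004]
[ 0.408 -0.234  0.004]
[0.39  0.261 0.004]
```

View pics/top0z.png

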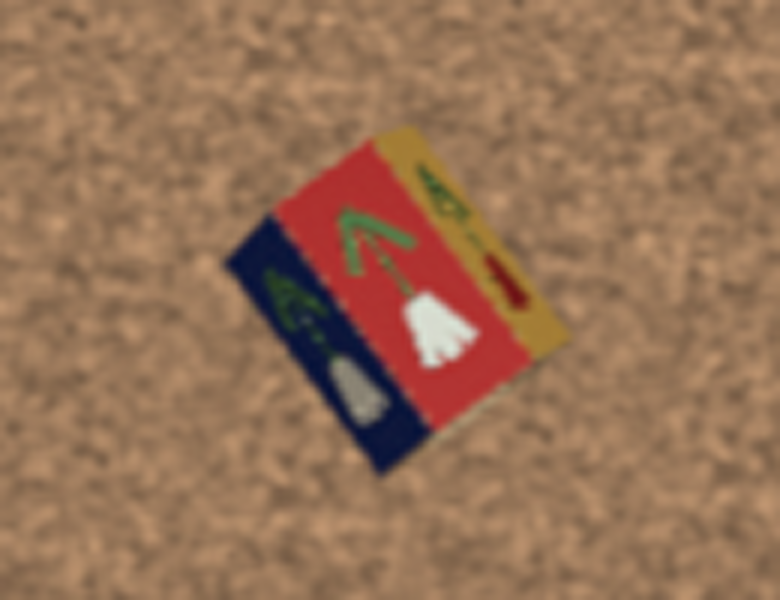

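The two cameras agree. The top face's centre is at (0.579, -0.040), its axis is at about 36°, and the roll direction is (-0.585, 0.811). Next I turn the tool 80° so its x lies along the roll direction, with the jaws half open along the pot's axis.

Call:
carry_out(targets=[[[0,0,1,0,0,0,0],[0,0,1,0,0,0,0],[0,0,1,0,0,0,0],[0,0,1,0,0,0,0],[0,0,1,0,0,0,0],[0,0,1,0,0,0,0],[0,0,1,0,0,0,0],[0,0,1,0,0,0,0],[0,0,1,0,0,0,0],[0,0,1,0,0,0,0],[0,0,0,0,1,0,0],[0,0,0,0,1,0,0],[0,0,0,0,1,0,0],[0,0,0,0,1,0,0],[0,0,0,0,1,0,0],[0,0,0,0,1,0,0],[0,0,0,0,1,0,0],[0,0,0,0,1,0,0]]])

```text
t: 3.25
eef_pos: [0.4565, -0.4905, 0.4047]
ee_rot: [-3.142, -0.0, 2.194]
force: [-0.3, -0.5, -0.8]
width: 0.0438
```

```bash
cat > rel.py <<'E'
from h import *
import sys
A=np.array([.579,-.040,.004]); th=np.radians(35.8)
ax=np.array([np.cos(th),np.sin(th),0]); rd=np.array([-np.sin(th),np.cos(th),0])
def rep():
    s=arm.get_state();r=R.from_euler('xyz',s["ee_rot"]);tip=s["eef_pos"]+r.apply([0,0,.178])
    d=tip-A; print("t",round(s["t"],2),"tip mm: roll %.1f axis %.1f h %.1f"%(d@rd*1e3,d@ax*1e3,d[2]*1e3),"x.rd",r.as_matrix()[:,0].round(3),rd.round(3),"w",round(s["width"],3),"F",s["force"].round(1),"q",s["q"].round(2))
if __name__=="__main__": rep()
E
python3 rel.py
```

```text
t 3.25 tip mm: roll -293.7 axis -362.9 h 222.7 x.rd [-0.584  0.812  0.   ] [-0.585  0.811  0.   ] w 0.044 F [-0.3 -0.5 -0.8] q [-0.53  0.35 -0.    0.   -1.22 -1.99]
```

Call:
carry_out(targets=[[[0,0,0,0.6,1,0,0],[0,0,0,0.6,1,0,0],[0,0,0,0.6,1,0,0],[0,0,0,0.6,1,0,0],[0,0,0,0.6,1,0,0],[0,0,0,0.6,1,0,0],[0,0,0,0.6,1,0,0],[0,0,0,0.6,1,0,0],[0,0,0,0.6,1,0,0],[0,0,0,0.6,1,0,0],[0,0,0,0.6,1,0,0],[0,0,0,0.6,1,0.5,0],[0,0,0,0.6,1,0.8,0],[0,0,0,0.6,1,0.8,0],[0,0,0,0.6,0.5,0.8,0],[0,0,0,0,0,0.8,0],[0,0,0,0,0,0.8,0],[0,0,0,0,0,0,0]]])

```text
t: 5.5
eef_pos: [0.6179, -0.0964, 0.2906]
ee_rot: [-3.139, -0.002, 2.194]
force: [-0.1, -0.6, -0.2]
width: 0.0438
```

```bash
python3 rel.py
python3 - <<'E'
from h import *
from rel import A,ax,rd
p,d=arm.grab_frame("side");np.save("s1.npy",d);cv2.imwrite("pics/s1.png",cv2.resize(p[130:330,150:420,::-1],None,fx=2.9,fy=2.9,interpolation=2))
p,d=arm.grab_frame("top");np.save("t1.npy",d);cv2.imwrite("pics/t1.png",cv2.resize(p[130:330,200:470,::-1],None,fx=2.9,fy=2.9,interpolation=2))
E
```

```text
t 5.5 tip mm: roll -68.2 axis -1.9 h 108.6 x.rd [-0.584  0.812  0.002] [-0.585  0.811  0.   ] w 0.044 F [-0.1 -0.6 -0.2] q [ 0.16  0.37 -0.25 -0.   -0.96 -2.67]
```

View pics/s1.png

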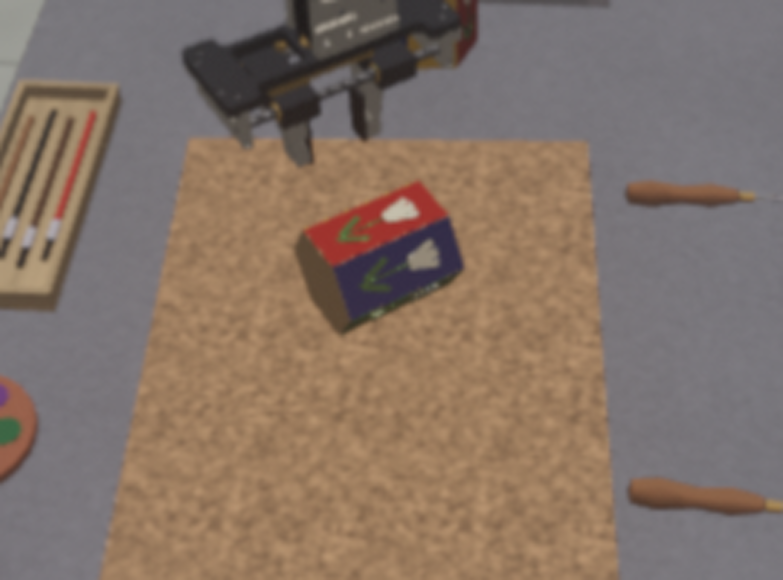

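View pics/t1.png

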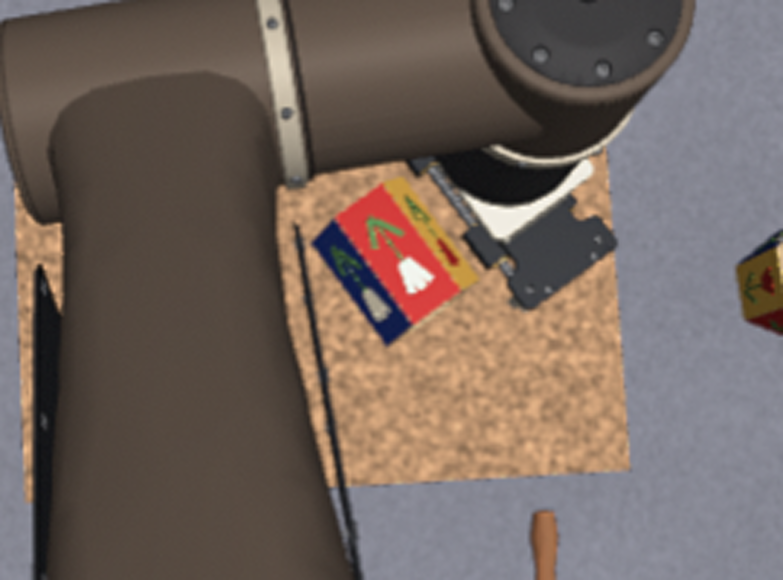

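The fingers are behind the yellow side, parallel to it, and the pot hasn't moved. Lowering to 66 mm, then moving up close to it.

Call:
carry_out(targets=[[[0,0,0,0,-0.1,0.6,0],[0,0,0,0,0.1,0.6,0],[0,0,0,0,0.1,0.5,0],[0,0,0,0.4,0,0,0],[0,0,0,0.3,0,0,0],[0,0,0,0.2,0,0,0],[0,0,0,0,0,0,0]]])

```text
t: 6.48
eef_pos: [0.607, -0.0769, 0.2503]
ee_rot: [3.141, 0.0, 2.195]
force: [0.6, -0.0, -0.5]
width: 0.0438
```

```bash
python3 rel.py
```

```text
t 6.47 tip mm: roll -46.4 axis 1.3 h 68.3 x.rd [-0.584  0.812 -0.   ] [-0.585  0.811  0.   ] w 0.044 F [ 0.6 -0.  -0.5] q [ 0.19  0.39 -0.32  0.   -0.85 -2.71]
```

Call:
carry_out(targets=[[[0,0,0,0.15,0,0,0],[0,0,0,0.15,0,0,0],[0,0,0,0.12,0,-0.08,0],[0,0,0,0.12,0,-0.08,0],[0,0,0,0.13,0,-0.08,0],[0,0,0,0.13,0,-0.07,0],[0,0,0,0,0,0,0]]])

```text
t: 7.35
eef_pos: [0.5955, -0.0609, 0.2578]
ee_rot: [3.141, 0.0, 2.194]
force: [0.9, -1.3, 2.7]
width: 0.0435
```

```bash
python3 rel.py
python3 - <<'E'
from h import *
p,d=arm.grab_frame("side");cv2.imwrite("pics/s2.png",cv2.resize(p[130:330,150:420,::-1],None,fx=2.9,fy=2.9,interpolation=2))
E
```

```text
t 7.35 tip mm: roll -26.7 axis 1.2 h 75.8 x.rd [-0.584  0.812 -0.   ] [-0.585  0.811  0.   ] w 0.044 F [ 0.9 -1.3  2.7] q [ 0.22  0.37 -0.34  0.   -0.86 -2.74]
```

View pics/s2.png

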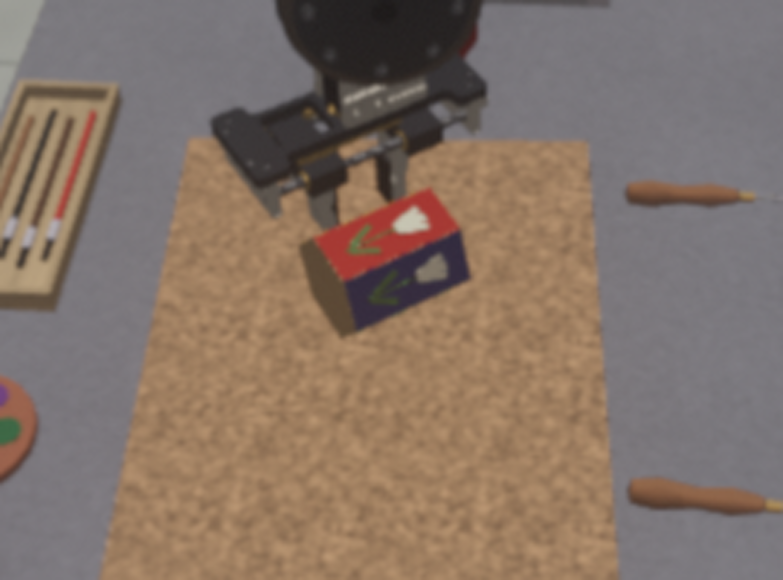

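The pot is tipping over its far lower edge without sliding: the edge line at about (350,335)-(468,280) hasn't moved. Continuing along the arc.

Call:
carry_out(targets=[[[0,0,0,0.13,0,-0.07,0],[0,0,0,0.14,0,-0.06,0],[0,0,0,0.14,0,-0.06,0],[0,0,0,0.14,0,-0.05,0],[0,0,0,0.14,0,-0.05,0],[0,0,0,0.15,0,-0.04,0],[0,0,0,0.15,0,-0.04,0],[0,0,0,0.15,0,-0.03,0],[0,0,0,0.15,0,-0.03,0],[0,0,0,0.15,0,-0.02,0],[0,0,0,0,0,0,0]]])

```text
t: 8.78
eef_pos: [0.5739, -0.0318, 0.2682]
ee_rot: [-3.14, -0.001, 2.194]
force: [0.3, -0.3, -0.1]
width: 0.0439
```

```bash
python3 rel.py
python3 - <<'E'
from h import *
p,d=arm.grab_frame("side");cv2.imwrite("pics/s3.png",cv2.resize(p[130:330,150:420,::-1],None,fx=2.9,fy=2.9,interpolation=2))
E
```

```text
t 8.78 tip mm: roll 9.8 axis 0.4 h 86.2 x.rd [-0.584  0.812  0.001] [-0.585  0.811  0.   ] w 0.044 F [ 0.3 -0.3 -0.1] q [ 0.28  0.32 -0.39 -0.   -0.86 -2.8 ]
```

View pics/s3.png

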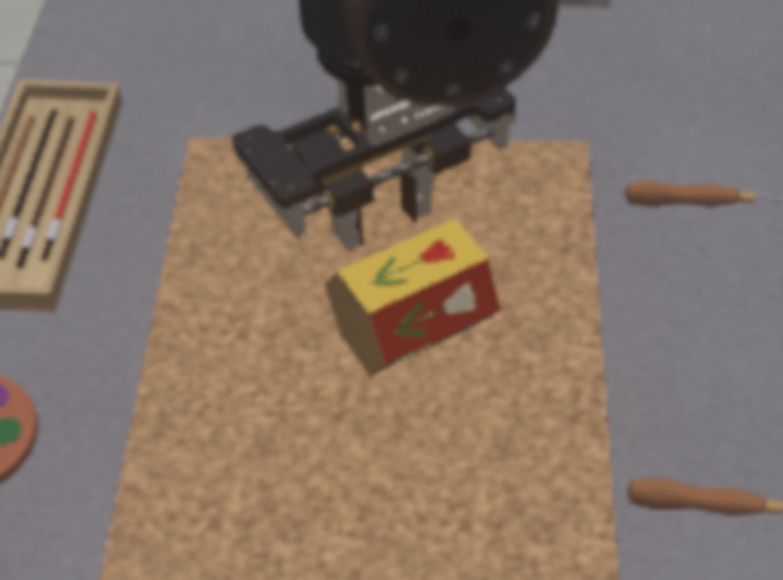

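Yellow is now on top and the pot lies flat. I'll back off and measure it again.

Call:
carry_out(targets=[[[0,0,0,-0.4,0,0,0],[0,0,0,-0.4,0,0,0],[0,0,0,-0.4,0,0,0],[0,0,0,0,0,0,0]]])

```text
t: 9.32
eef_pos: [0.5924, -0.0572, 0.2684]
ee_rot: [-3.141, -0.0, 2.193]
force: [0.3, 1.0, -0.3]
width: 0.0439
```

```bash
python3 rel.py
cat > meas.py <<'E'
from h import *
from rel import A,ax,rd
import sys
for n in ("side","top"):
    p,d=arm.grab_frame(n);C=cloud(n,d)
    cv2.imwrite(f"pics/{n}{sys.argv[1]}.png",cv2.resize(p[130:330,180:450,::-1],None,fx=2.9,fy=2.9,interpolation=2))
    m=(abs(C[...,2]-.084)<.004)&(abs(C[...,0]-0.54)<.12)&(abs(C[...,1])<.12)&(d>0)
    m&=((C-A)@rd>float(sys.argv[2]))
    k,l,s,_=cv2.connectedComponentsWithStats(m.astype(np.uint8))
    if k<2: continue
    i=1+np.argmax(s[1:,4]);q=C[l==i]
    r=cv2.minAreaRect((q[:,:2]*1000).astype(np.float32));c=np.array([*r[0],0])/1e3-A;print(n,s[i],r,q[:,2].mean(),"roll %.1f axis %.1f"%(c@rd*1e3,c@ax*1e3))
E
python3 meas.py 4 0.01
```

```text
t 9.32 tip mm: roll -21.7 axis 0.8 h 86.4 x.rd [-0.583  0.813  0.   ] [-0.585  0.811  0.   ] w 0.044 F [ 0.3  1.  -0.3] q [ 0.23  0.35 -0.34  0.   -0.88 -2.75]
side [265 205  52  32 825] ((550.5618286132812, -0.3017425537109375), (106.6767349243164, 53.29188537597656), 36.262847900390625) 0.08405639608110436 roll 48.8 axis 0.2
top [297 211  46  45 956] ((549.5478515625, -2.2727890014648438), (104.81500244140625, 54.05529022216797), 34.74489212036133) 0.0846447130037605 roll 47.8 axis -1.8
```

View pics/top4.png

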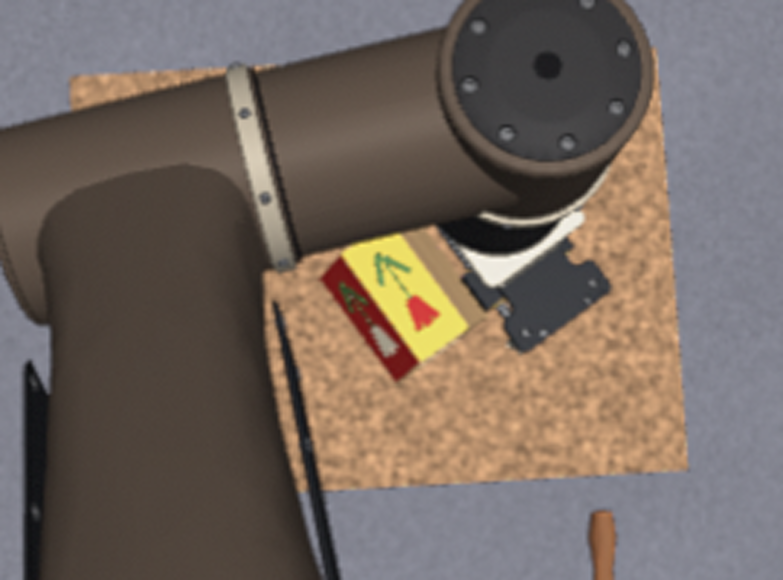

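The pot rolled 47-48 mm along the roll direction and kept its heading. The bare side is now the upper slope facing the fingers. I'll do the same stroke again.

Call:
carry_out(targets=[[[0,0,0,0,0,0.4,0],[0,0,0,0,0,0.34,0],[0,0,0,0.4,0,0,0],[0,0,0,0.3,0,0,0],[0,0,0,0.2,0,0,0],[0,0,0,0.15,0,0,0],[0,0,0,0.15,0,0,0],[0,0,0,0.12,0,-0.08,0],[0,0,0,0.12,0,-0.08,0],[0,0,0,0.13,0,-0.08,0],[0,0,0,0.13,0,-0.07,0],[0,0,0,0,0,0,0]]])

```text
t: 10.92
eef_pos: [0.5672, -0.0216, 0.2583]
ee_rot: [3.141, 0.0, 2.194]
force: [1.8, -1.0, 2.8]
width: 0.0441
```

```bash
python3 rel.py
python3 - <<'E'
from h import *
p,d=arm.grab_frame("side");cv2.imwrite("pics/s5.png",cv2.resize(p[130:330,150:420,::-1],None,fx=2.9,fy=2.9,interpolation=2))
E
```

```text
t 10.93 tip mm: roll 21.8 axis 1.3 h 76.3 x.rd [-0.584  0.812 -0.   ] [-0.585  0.811  0.   ] w 0.044 F [ 1.8 -1.   2.8] q [ 0.31  0.32 -0.41  0.   -0.83 -2.82]
```

View pics/s5.png

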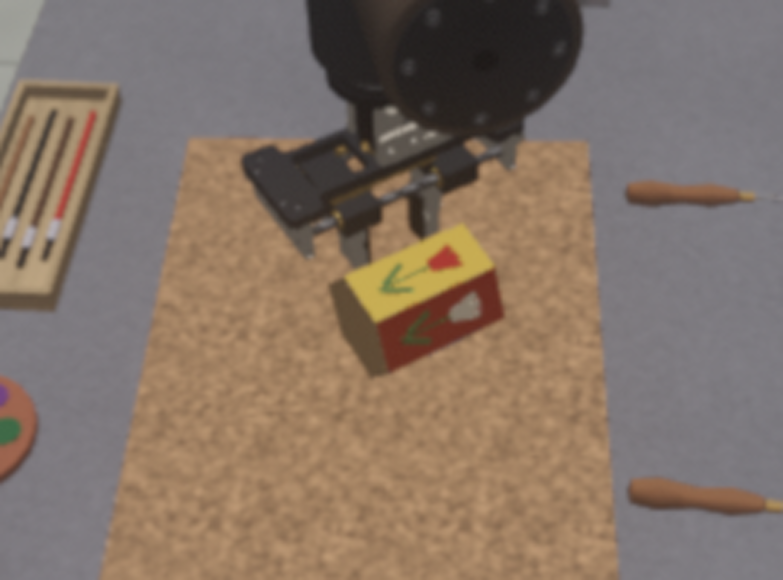

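The pot is tipping again, with its far edge fixed at about (385,375)-(503,318). I'll finish the arc, pause for it to settle, then back off and up.

Call:
carry_out(targets=[[[0,0,0,0.13,0,-0.07,0],[0,0,0,0.14,0,-0.06,0],[0,0,0,0.14,0,-0.06,0],[0,0,0,0.14,0,-0.05,0],[0,0,0,0.14,0,-0.05,0],[0,0,0,0.15,0,-0.04,0],[0,0,0,0.15,0,-0.04,0],[0,0,0,0.15,0,-0.03,0],[0,0,0,0.15,0,-0.03,0],[0,0,0,0.15,0,-0.02,0],[0,0,0,0,0,0,0],[0,0,0,-0.5,0,0,0],[0,0,0,-0.5,0,0,0],[0,0,0,-0.5,0,-0.5,0],[0,0,0,-1,0,-1,0],[0,0,0,-1,0,-1,0],[0,0,0,-1,0,-1,0],[0,0,0,-1,0,-1,0],[0,0,0,0,0,0,0]]])

```text
t: 13.35
eef_pos: [0.6277, -0.1063, 0.3844]
ee_rot: [3.138, 0.003, 2.192]
force: [-0.1, 1.0, -0.3]
width: 0.0438
```

```bash
python3 rel.py; python3 meas.py 6 0.03
python3 - <<'E'
from h import *
for n in("side","top"):
    p,d=arm.grab_frame(n);cv2.imwrite(f"pics/{n}_full6.png",p[:,:,::-1])
    for q in("bare_side","mouth"): print(n,q,[(np.round(x["point"]).tolist(),round(x["conf"],2),px2w(n,d,x["point"]).round(3)) for x in arm.landmark_of(n,q)[:3]])
    a=cv2.imread(f"pics/{n}0.png")
    df=np.abs(a.astype(int)-p[:,:,::-1]).max(2)>40
    cv2.imwrite(f"pics/{n}_diff6.png",(df*255).astype(np.uint8))
E
```

```text
t 13.35 tip mm: roll -82.7 axis 1.3 h 202.4 x.rd [-0.582  0.813 -0.003] [-0.585  0.811  0.   ] w 0.044 F [-0.1  1.  -0.3] q [ 0.14  0.31 -0.11  0.   -1.15 -2.66]
side [276 218  54  35 893] ((523.9371337890625, 37.07274627685547), (106.90318298339844, 55.60211181640625), 34.183143615722656) 0.08345338134698974 roll 94.7 axis 0.4
top [307 232  11  32 180] ((511.6559143066406, 14.431312561035156), (70.8993148803711, 14.910670280456543), 10.59790325164795) 0.08418775522698287 roll 83.5 axis -22.8
side bare_side [([234.0, 296.0], 0.81, array([0.538, 0.04 , 0.084]))]
side mouth [([237.0, 324.0], 0.93, array([0.477, 0.038, 0.078]))]
top bare_side [([242.0, 301.0], 0.85, array([0.461, 0.029, 0.689]))]
top mouth [([262.0, 318.0], 0.65, array([0.444, 0.013, 0.669]))]
```

View pics/side_full6.png

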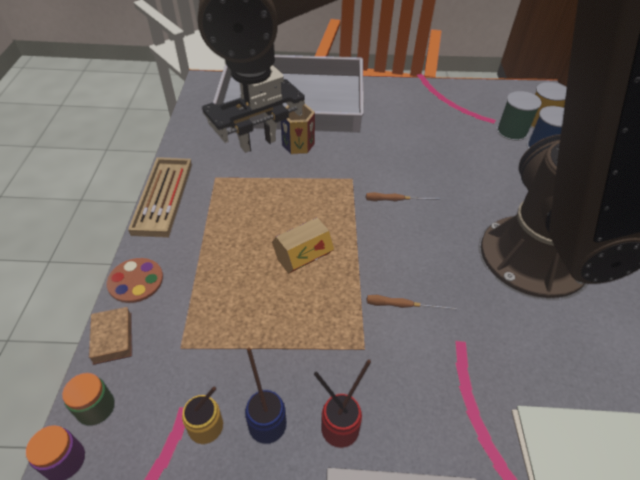

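View pics/top_full6.png

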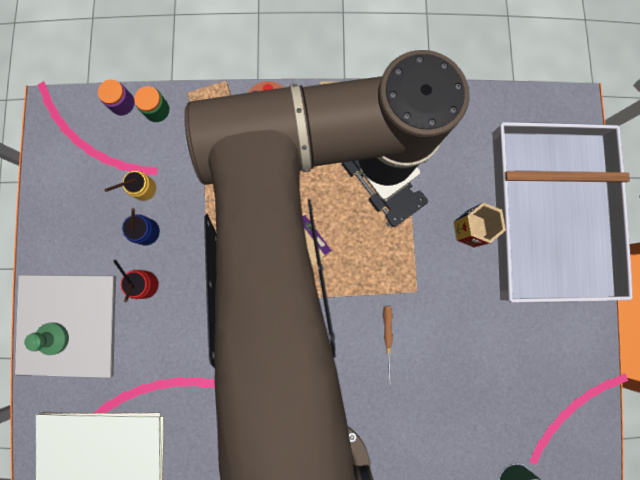

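View pics/side_diff6.png

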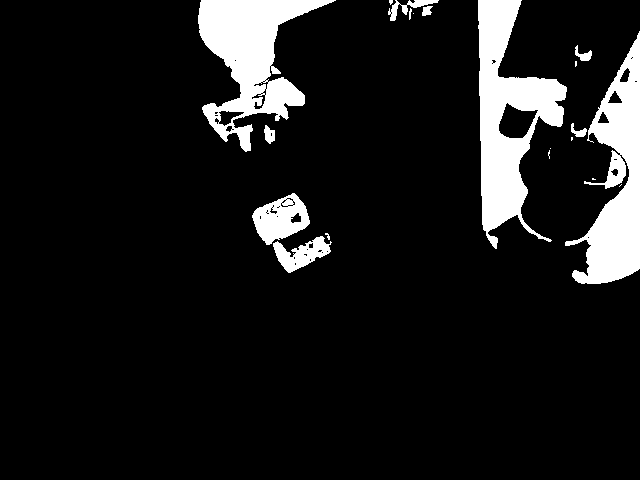

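In the side picture the bare wooden side is on top at (234,300), with yellow facing the camera. Its face is level at z 0.0835, about 0.084 as expected. The other objects show no change, and the arm is clear and still. Handing in.

```bash
python3 -c "
from station import arm
arm.job_done()"
```

```text
the job is handed in; nothing more can be done
```

I rolled the pot over two sides, from red to yellow to bare. Each time I pushed with the half-open fingertips along an arc over its far lower edge and let it settle flat. I then backed the arm off and handed the job in at about 13.5 s on the robot's clock.

- **Result:** the last side picture shows the bare side on top and level, 79–80 mm above the mat. The pot had moved about 95 mm along the mat, against 92 mm expected, with its heading kept to within about 2°.
- **Other objects:** comparing the first and last side pictures, only the pot and the arm had changed. The wrist force was under 4 N at each reading I took.
- **Check that failed:** in the last top picture the arm hid most of the pot, so the top camera's measurements there were no use. The final check rests on the side camera alone.

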